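# Hold a hinge leaf in line on a battery-cell jig

## Task

The cover hinge of the battery-cell jig is being put together. Take the aluminium hinge leaf with the single brass knuckle out of the blue rack, and hold it upright with that knuckle midway between the jig's two steel knuckles, so that the three holes line up for a colleague to push the hinge pin through. Finish while still holding it there, still and clear of the jig. Do not bang the jig, and leave the black leaf, the pin, the hammer and the blue bin where they are.

Things in the scene. Friction and masses are not known exactly. Their poses are not given: they have to be found in the camera images.
- leaf: Leaf to use, 0.14 to 0.27 kg, upright in one rack slot: aluminium plate 10 thick (x), 70 wide (y), one brass knuckle below mid lower edge. Origin: centre of the knuckle's underside, z up. Plate spans z 32 to 97; neck 24 wide (y), 10 thick; knuckle tube 24 long (y), 24 outside, 14 inside. Front and back alike. The top 39 mm stick out above the rack's guides: pinch across the thickness from above.
- leaf_bore (a point): Centre of the brass knuckle's hole, 12 mm above the leaf's origin; the hole runs along y. The plate's top edge is 85 mm above this point.
- jig: Jig, fixed to the table: black base 190 (x, -140 to 50) by 170 (y), 12 high; grey jamb block, top at 60; steel fixed leaf on the block's +x face, with two steel knuckles above; light-blue cells on the -x side, top at 75. Origin: on the table straight below the middle of the hinge line, which runs along y.
- jig_bore (a point): Middle of the hinge line (along y), 85 mm above the table, in the gap between the steel knuckles. Each is 24 long, 24 outside, 14 inside, 18 to 42 either side of here: gap 36 wide, open above and to both sides. Below, the fixed leaf's edge is 23 under this point, so nothing carries the loose leaf at the right height: it must be held. The pin is 9 thick.
- rack: Blue rack, fixed, 170 (x) by 100 (y), base 8 thick; origin: centre of its underside. Slots at x = -45 and +45; in each a leaf stands on its knuckle(s), its axes parallel to the rack's, side edges between guides reaching 58 above the table, with 1.3 mm play front and back, 2 at each side, open above: lift straight up at least 60 mm before moving sideways.
- other_leaf: Bystander in the rack's other slot: a black leaf of the same outer size with two short dark knuckles. Origin as for the leaf. Leave it.
- pin: Bystander: steel hinge pin, 9 mm thick, 106 long with a 16 mm head, lying along x in a blue tray 130 by 50 by 18 high, on the far left of the jig. Origin at its underside, mid-length. Leave it.
- hammer: Bystander: hammer about 260 long lying on the robot's right. Origin at its underside. Leave it.
- bin: Bystander: blue divided parts bin 140 by 220 by 70 high, beyond the rack. Origin: centre of its underside. Leave it.
Mind the look-alikes: they are no part of the job. Leave any green look-alike of the leaf alone.

How it is judged:
On the way:
1. the leaf is lifted out of the rack, its origin more than 60 mm above the table (guide tops are at 58 mm) (height (world z) of leaf above 0.06 m), for 0.2 s.
At the end, for the whole second after the job is handed in: The fingers hold the leaf (over 2 N), still (under 10 mm/s), upright within 0.15 rad, pressing on the jig by under 1 N; its hole is within 3.5 mm of the jig's hinge line in height and across, 6 mm of mid-gap along it, axes within 0.1 rad (x of leaf_bore in the frame of jig_bore between -0.0035 and 0.0035 m and z of leaf_bore in the frame of jig_bore between -0.0035 and 0.0035 m and y of leaf_bore in the frame of jig_bore between -0.006 and 0.006 m and angle between the y axis of leaf and the y axis of jig, either way round below 0.1 rad and angle between leaf's own z axis and vertical below 0.15 rad and contact force between leaf and jig below 1 N and contact force between the fingers and leaf above 2 N and linear speed of leaf below 0.01 m/s); the arm keeps its last pose, push and grip.
It fails at once if the black leaf, the pin or the hammer is shifted by more than 30 mm, or the bin by more than 30 mm (distance of any of other_leaf, pin, hammer, bin from where it was at the start of the episode above 0.03 m).
It fails at once if the leaf, the fingers or the arm hit the jig harder than 40 N (contact force between any of leaf, the arm and jig above 40 N).
It also fails if it takes over 34 s, if anything falls off the work surface, if the arm or the gripper's body presses on something with over 40 N, if the wrist force passes 120 N, or if a joint passes its speed limit or range.

## Robot

A 7-joint arm with a two-finger parallel gripper is mounted at the origin on the work surface. World frame = base frame: x ahead of the robot, y to its left, z up, the work surface at z = 0. Lengths are in m, angles in rad, forces in N, time in s.
With the tool pointing down it reaches from about 0.4 to 0.85 m from the base axis. Payload 10.4 kg.
Tool frame: the origin (TCP) lies at the centre of the arm's flange, where the gripper is bolted on; the fingertips stand 182 mm ahead of it and the grasp point (between the pads) lies r.grasp_offset ahead of it (r.grasp_offset is the distance from the TCP to the grasp point, in m); z points along the fingers, y is the line along which they close (so a half turn about z gives the same grasp; the last joint's range is limited). The gripper opens to 87 mm and grips with 3 to 60 N. Pads are 19 mm wide; open, the fingers measure 117 mm over their backs; the gripper's body (75 mm by 190 mm) begins 51 mm behind the grasp point.
Start: joints at [1.218, 0.332, -0.065, 1.46, 0.022, 1.35, -0.088], TCP at [0.202, -0.591, 0.405] pointing down, gripper open.
Joint ranges: [-2.6, 2.6], [-0.5, 2.12], [-1.47, 1.34], [0.16, 2.42], [-1.27, 4.41], [0.06, 2.06], [-2.6, 2.6]. Speed limits (rad/s): [2.22, 2.22, 2.79, 2.79, 3.14, 3.14, 3.14].

## Interface

Orientations are given as a unit quaternion [x, y, z, w].
In Python, from bench import status, vision, job, spotter, r gives the robot as it stands. The module is installed in compiled form; this text tells all that it offers.
- The arm moves only by the tool play_rows, never from a script. Its argument "series" is a list of rows, each a list of 6 numbers: the shift along the tool's x, y, z each as a share of 150 mm, from -1 to 1, then the turn, a rotation vector about the tool's x, y, z each as a share of 30 degrees, from -1 to 1. In form: [[x, y, z, ax, ay, az], ...]. A call has 1 to 5 rows; each row is the pose to reach, as a shift and turn from the pose commanded when the call began, along the tool's axes at that moment; what a row does not reach only later rows make up. A row lasts 1/10 s, in which the tool goes at most 50 mm and 8.59 degrees, less where a joint would pass 70% of its speed; a pose out of reach is approached as far as the arm can. A call with a number of a shift or a turn outside -1 to 1 is refused whole. A call with a gripper value outside its range is refused whole. "fingers" is the opening, from -1 (shut) to 1 (fully open), set as the call begins (left out, the last holds). The fingers move at their own pace and stop on an object; "squeeze" is the grip in N (left out, the last holds). Time passes only in rows, so rows that repeat a pose let the fingers close. It gives the time, the measured TCP pose, the force, the opening and the grip force at its end, in the units of the state.
- status.read_state(): the state, without advancing time (a new reading comes with each control period).
- vision.camera(name): name is "scene" or "top" or "wrist"; returns the picture (384x512x3 uint8, blue, green, red); there is no depth.
- vision.calibration(name): a dict with "fx", "fy", "cx", "cy" (pixels), "D" ([k1, k2, p1, p2, k3] as OpenCV has them; the pictures are not rectified), "rvec" (rotation vector, rad) and "tvec" (3), from world to camera coordinates, as OpenCV has them; the wrist camera has in their place "T_tool_cam" (4x4, takes a point from camera to tool coordinates, whose origin is the TCP and whose axes are the flange's). Camera axes: x right, y down, z forward; pixel columns grow to the right and rows downward; lengths in m; the calibration is good to about 2 mm. A picture is of the moment at which its call begins: read the wrist's pose just before it. calibration takes no time and is no camera call.
- job.close_job(): hands the job in; it is judged then, once.
Trained networks look in the newest picture that a camera, given by its name, has taken for a name from the list of things; names that differ only in an ending like _2 or _b are one class to them, and where a whole thing is asked for, a point or a joint stands for the part that bears it (a point fixed in the world has none). Each returns a list of dicts, best first, with "conf" (0 to 1); they miss things now and then, are a little off and sometimes report something else, mostly with a low value. They report only what shows in the picture. A call takes as long as a camera call. They do not tell look-alikes from the thing itself.
- spotter.boxes_of(camera, name): "point" ([x, y, z] in m, in world coordinates, good to about 4 mm: the middle of the surface that is visible of it).
- spotter.regions_of(camera, name): "pixels" (384x512 bool, what is visible of it).
The state is a dict: "time": time; "joint_positions": joint angles; "joint_vel": joint speeds; "joint_torque": joint torques, N m; "ee_pos": TCP position; "eef_rot": TCP orientation; "ft_force": force on the tool from outside, world axes, zero at the start; "torque": the same for the moment, N m; "width": finger opening in m; "grip_force": force on a finger pad.
Only numpy, scipy, OpenCV 4.12 (cv2) and the standard library are available. Lean on these libraries where they do the work, as an engineer would, in place of code of your own. Each camera call takes 0.05 s, during which the arm holds its last target. There are 200 camera calls.

## Working session

There is one attempt and no reset: what is moved stays moved. The work goes in short steps, Python scripts to look and compute and a tool call to move; the robot and the scene stay as the last step left them, time stands still between calls to the robot, and variables do not carry over. Pictures are saved under pics/ and viewed, at most 10 in all, crops included, and the job is handed in when it is done.

Besides the shell and the picture viewer there is one more tool, called after "Request:" as a command line: name --pt "numbers of a row" for each row, then --argument value for the rest. play_rows: Moves the arm, as the interface text tells. Shift numbers are shares of 150 mm and turn numbers shares of 30 degrees, none past 1 either way. Its arguments: {"type":"object","properties":{"series":{"type":"array","items":{"type":"array","items":{"type":"number"}}},"fingers":{"type":"number"},"squeeze":{"type":"number"}},"required":["series"]}

```bash
mkdir -p pics; python3 - <<'E'
from bench import status, vision, job, spotter, r
import cv2, numpy as np
s=status.read_state(); print(s['time'],s['ee_pos'],s['eef_rot'],s['width'],r.grasp_offset)
for c in ("scene","top"):
    cv2.imwrite(f"pics/{c}0.png",vision.camera(c))
    for n in ("leaf","jig","rack","other_leaf","leaf_bore"):
        print(c,n,[(np.round(d['point'],3),round(d['conf'],2)) for d in spotter.boxes_of(c,n)][:4])
    k=vision.calibration(c); print({a:np.round(v,3) for a,v in k.items()})
E
cd pics; python3 -c "
import cv2,numpy as np
cv2.imwrite('both.png',cv2.resize(np.vstack([cv2.imread('scene0.png'),cv2.imread('top0.png')]),None,fx=.78,fy=.78))"
```

```text
0.0 [ 0.20238831 -0.59119617  0.40395313] [ 9.86431152e-01  1.64173933e-01 -1.40775027e-04 -6.94437975e-04] 0.0868780095054646 0.1635
scene leaf [(array([ 0.51, -0.26,  0.08]), 0.86), (array([ 0.406, -0.18 ,  0.069]), 0.57)]
scene jig [(array([0.478, 0.178, 0.026]), 0.84)]
scene rack [(array([ 0.577, -0.238,  0.014]), 0.72)]
scene other_leaf [(array([ 0.606, -0.262,  0.08 ]), 0.89)]
scene leaf_bore [(array([ 0.506, -0.257,  0.078]), 0.67), (array([ 0.406, -0.186,  0.066]), 0.65)]
{'fx': np.float64(370.506), 'fy': np.float64(370.506), 'cx': np.float64(260.335), 'cy': np.float64(192.955), 'D': array([0.009, 0.   , 0.   , 0.   , 0.   ]), 'rvec': array([ 1.388,  2.366, -0.762]), 'tvec': array([ 0.326, -0.317,  1.406])}
top leaf [(array([ 0.503, -0.259,  0.108]), 0.62), (array([ 0.403, -0.185,  0.094]), 0.51)]
top jig [(array([0.46 , 0.166, 0.019]), 0.63)]
top rack [(array([ 0.55 , -0.254,  0.006]), 0.72)]
top other_leaf [(array([ 0.59 , -0.258,  0.108]), 0.67)]
top leaf_bore [(array([ 0.504, -0.262,  0.103]), 0.65), (array([ 0.399, -0.183,  0.093]), 0.65)]
{'fx': np.float64(469.249), 'fy': np.float64(469.249), 'cx': np.float64(246.73), 'cy': np.float64(199.717), 'D': array([-0.143,  0.   ,  0.   ,  0.   ,  0.   ]), 'rvec': array([ 2.164, -2.172,  0.104]), 'tvec': array([-0.041,  0.579,  1.839])}
```

View pics/both.png

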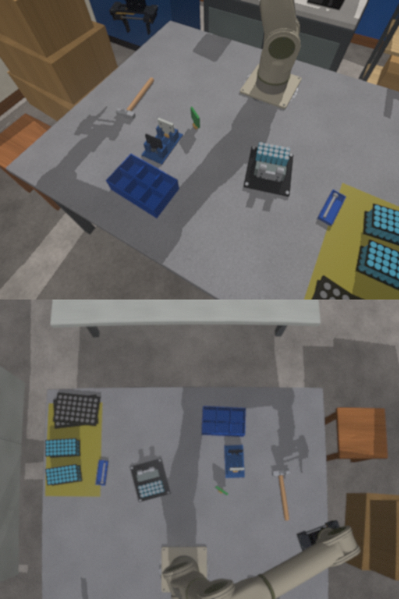

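The composite shows the scene view above and the top view below. The silver leaf is in the rack at about (238,468) in the composite, with the black leaf just beyond it. The green decoy stands outside the rack at (221,490), and the slightly yawed jig is at (150,480). I'll zoom in next.

```bash
python3 - <<'E'
from bench import vision
import cv2, numpy as np
t=cv2.imread('pics/top0.png'); s=cv2.imread('pics/scene0.png')
u=lambda i,x,y,w=100,h=75: cv2.resize(i[y:y+h,x:x+w],(400,300),interpolation=cv2.INTER_CUBIC)
cv2.imwrite('pics/crop.png',np.vstack([np.hstack([u(t,145,190),u(t,250,175)]),np.hstack([u(s,295,175),u(s,170,140)])]))
k=vision.calibration('wrist');print({a:np.round(v,4) for a,v in k.items()})
E
```

```text
{'fx': np.float64(339.0098), 'fy': np.float64(339.0098), 'cx': np.float64(262.4977), 'cy': np.float64(186.1777), 'D': array([-0.0988,  0.    ,  0.    ,  0.    ,  0.    ]), 'T_tool_cam': array([[ 7.000e-04, -9.532e-01, -3.024e-01,  8.320e-02],
       [ 1.000e+00,  9.000e-04, -6.000e-04, -0.000e+00],
       [ 9.000e-04, -3.024e-01,  9.532e-01,  2.140e-02],
       [ 0.000e+00,  0.000e+00,  0.000e+00,  1.000e+00]])}
```

View pics/crop.png

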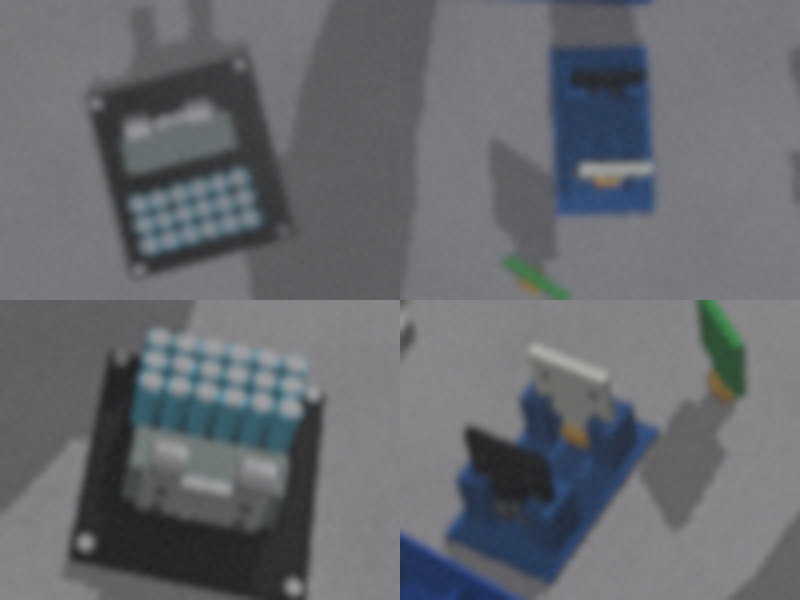

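The crops show these base corners in the top view. The jig's are at (88,95), (248,45), (295,235) and (135,277) in the upper-left crop. The rack's are at (553,47), (645,46), (654,211) and (558,213) in the upper-right crop. The silver leaf is in the near slot (-x).

```bash
cat > h.py <<'E'
import cv2, numpy as np
from scipy.spatial.transform import Rotation as R
from bench import status, vision, spotter, r
def rays(c,px,s=None):
    k=vision.calibration(c); K=np.array([[k['fx'],0,k['cx']],[0,k['fy'],k['cy']],[0,0,1]])
    p=cv2.undistortPoints(np.array(px,float).reshape(-1,1,2),K,np.array(k['D'])).reshape(-1,2)
    d=np.c_[p,np.ones(len(p))]
    if c=='wrist':
        T=np.eye(4);T[:3,:3]=R.from_quat(s['eef_rot']).as_matrix();T[:3,3]=s['ee_pos'];T=T@k['T_tool_cam']
        return T[:3,3],d@T[:3,:3].T
    M=R.from_rotvec(np.ravel(k['rvec'])).as_matrix()
    return -M.T@np.ravel(k['tvec']),d@M
def plane(c,px,z,s=None):
    o,d=rays(c,px,s); return o+d*((z-o[2])/d[:,2])[:,None]
def proj(c,P,s=None):
    k=vision.calibration(c); K=np.array([[k['fx'],0,k['cx']],[0,k['fy'],k['cy']],[0,0,1]])
    if c=='wrist':
        T=np.eye(4);T[:3,:3]=R.from_quat(s['eef_rot']).as_matrix();T[:3,3]=s['ee_pos'];T=np.linalg.inv(T@k['T_tool_cam'])
        rv,tv=R.from_matrix(T[:3,:3]).as_rotvec(),T[:3,3]
    else: rv,tv=np.ravel(k['rvec']),np.ravel(k['tvec'])
    return cv2.projectPoints(np.array(P,float).reshape(-1,1,3),rv,tv,K,np.array(k['D']))[0].reshape(-1,2)
def goal(s,pos,q):
    "row (shares) from the current pose to pos, quat"
    A=R.from_quat(s['eef_rot']); return np.round(np.r_[A.inv().apply(np.array(pos)-s['ee_pos'])/.15,np.degrees((A.inv()*R.from_quat(q)).as_rotvec())/30],3)
def down(yaw): # tool z down, tool x at heading yaw
    return (R.from_euler('z',yaw)*R.from_euler('x',np.pi)).as_quat()
E
python3 - <<'E'
from h import *
q=lambda p,x,y:[(a/4+x,b/4+y) for a,b in p]
j=plane('top',q([(88,95),(248,45),(295,235),(135,277)],145,190),.012)
print(j.round(3)); 
rk=plane('top',q([(153,47),(245,46),(254,211),(158,213)],250,175),.008); print(rk.round(3),rk.mean(0))
for p in (j,rk):
    e=[np.linalg.norm(p[i]-p[(i+1)%4]) for i in range(4)]; d=(p[0]+p[1]-p[2]-p[3]); yaw=np.arctan2(d[1],d[0]); print(np.round(e,3),np.degrees(yaw))
    print('jig origin',p.mean(0)+.045*np.array([np.cos(yaw),np.sin(yaw),0]), 'slot',p.mean(0)-.045*np.array([np.cos(yaw),np.sin(yaw),0]))
l=plane('top',q([(179,171),(252,171)],250,175),.105);print(l)
s=status.read_state(); print(R.from_quat(s['eef_rot']).as_matrix().round(3))
E
```

```text
[[0.526 0.278 0.012]
 [0.575 0.116 0.012]
 [0.385 0.069 0.012]
 [0.343 0.229 0.012]]
[[ 0.633 -0.212  0.008]
 [ 0.634 -0.305  0.008]
 [ 0.467 -0.311  0.008]
 [ 0.466 -0.215  0.008]] [ 0.55003904 -0.26063981  0.008     ]
[0.169 0.196 0.165 0.189] 14.530815984355698
jig origin [0.5008657  0.18396644 0.012     ] slot [0.41374454 0.16138538 0.012     ]
[0.093 0.167 0.097 0.168] 1.5802543194869934
jig origin [ 0.59502193 -0.25939884  0.008     ] slot [ 0.50505616 -0.26188078  0.008     ]
[[ 0.50179734 -0.22668936  0.105     ]
 [ 0.50142168 -0.29650629  0.105     ]]
[[ 0.946  0.324  0.   ]
 [ 0.324 -0.946 -0.   ]
 [ 0.     0.    -1.   ]]
```

Request:
play_rows --pt "0.93 -0.5 0 0 0 -1" --pt "0.93 -0.5 0 0 0 -1" --pt "0.93 -0.5 0 0 0 -1" --pt "0.93 -0.5 0 0 0 -1" --fingers 1 --squeeze 25

```text
time: 1.0
ee_pos: [0.3152, -0.4703, 0.4053]
eef_rot: [0.907, 0.42, 0.001, 0.0]
ft_force: [0.1, -0.6, 0.4]
width: 0.087
grip_force: 0.0
```

```bash
python3 - <<'E'
from h import *
s=status.read_state(); print(s['time'],s['ee_pos'],goal(s,[.503,-.261,.41],down(np.radians(91.6))))
E
```

```text
1.0 [ 0.31517644 -0.47029992  0.40531055] [ 1.874  0.053 -0.027  0.004 -0.003 -1.396]
```

Request:
play_rows --pt "0.95 0 0 0 0 -0.7" --pt "0.95 0 0 0 0 -0.7" --pt "0.95 0 0 0 0 -0.7" --pt "0.95 0 0 0 0 -0.7"

```text
time: 1.4
ee_pos: [0.4081, -0.3623, 0.4053]
eef_rot: [0.816, 0.578, 0.001, 0.0]
ft_force: [0.2, -0.9, 0.1]
width: 0.0871
grip_force: 0.0
```

```bash
python3 - <<'E'
from h import *
s=status.read_state(); print(s['time'],s['ee_pos'],goal(s,[.503,-.261,.41],down(np.radians(91.6))))
E
```

```text
1.4 [ 0.40806585 -0.36233716  0.40525259] [ 0.848  0.372 -0.029  0.004 -0.003 -0.701]
```

Request:
play_rows --pt "0.85 0.37 -0.03 0 0 -0.7" --pt "0.85 0.37 -0.03 0 0 -0.7" --pt "0.85 0.37 -0.03 0 0 -0.7" --pt "0.85 0.37 -0.03 0 0 -0.7" --pt "0.85 0.37 -0.03 0 0 -0.7"

```text
time: 1.9
ee_pos: [0.5, -0.2669, 0.4092]
eef_rot: [0.701, 0.713, -0.0, -0.0]
ft_force: [-0.7, -0.3, -0.3]
width: 0.0868
grip_force: 0.0
```

```bash
python3 - <<'E'
from h import *
s=status.read_state(); im=vision.camera('wrist'); cv2.imwrite('pics/w1.png',im)
print(s['time'],s['ee_pos'],s['eef_rot'],np.abs(s['joint_vel']).max())
import pickle; pickle.dump(s,open('s1.pkl','wb'))
for z in (0,.008):
    P=[[.503,-.261+y,z+h] for h in (97,58) for y in (-.035,.035) for h in [h/1000]]
    print(proj('wrist',P,s).round(1).tolist())
for n in ('leaf','other_leaf'): print([(d['point'],d['conf']) for d in spotter.boxes_of('wrist',n)])
cv2.imwrite('pics/w1b.png',cv2.resize(im,(800,600),interpolation=cv2.INTER_CUBIC))
E
```

```text
1.9 [ 0.49996795 -0.26694753  0.40917181] [ 7.01359618e-01  7.12807602e-01 -9.51093317e-05 -1.92065985e-05] 0.034668733451099644
[[265.7, 207.6], [266.2, 118.8], [265.4, 193.8], [266.2, 118.8]]
[[265.8, 210.8], [266.3, 119.6], [265.5, 196.4], [266.3, 119.6]]
[([0.4038, -0.1866, 0.0856], 0.87), ([0.4318, -0.4953, 0.0239], 0.68), ([0.5048, -0.2545, 0.105], 0.56)]
[([0.593, -0.2508, 0.0899], 0.8)]
```

View pics/w1b.png

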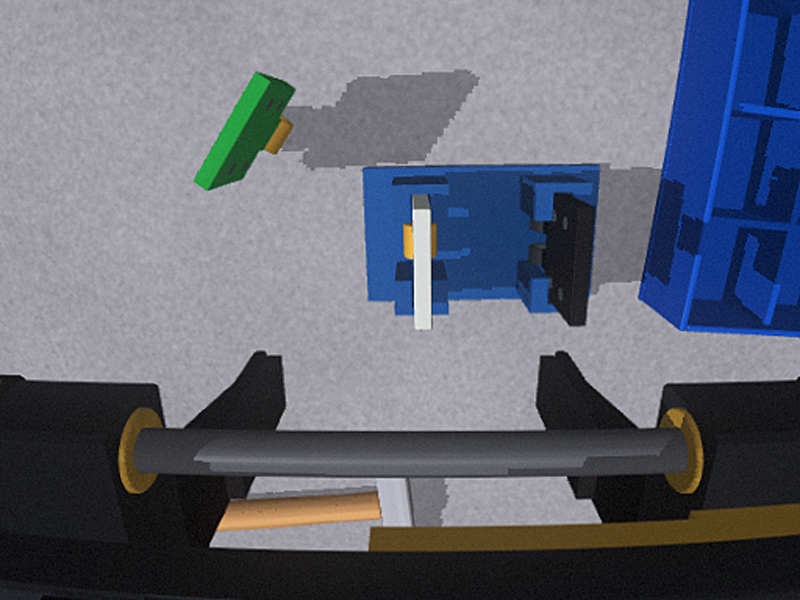

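The wrist view shows the leaf's bright top edge at columns 413–431 and rows 207–329 (800-pixel scale), with brass beneath it and the black leaf to the right. Rack corners are at (364,167), (600,164) and (368,300).

```bash
python3 - <<'E'
from h import *
import pickle
s=pickle.load(open('s1.pkl','rb')); f=.64
for z in (.097,.105):
    p=plane('wrist',np.array([(413,207),(430,207),(414,329),(432,329)])*f,z,s); print(z,p[:,:2].round(4).tolist(),'len',np.linalg.norm(p[0]-p[2]),'thick',np.linalg.norm(p[2]-p[3]),'mean',p.mean(0))
rk=plane('wrist',np.array([(364,167),(600,164),(368,300)])*f,.008,s); print(rk.round(4), np.degrees(np.arctan2(*(rk[1]-rk[0])[1::-1])))
print('top z from len 70; yaw',np.degrees(np.arctan2(*(p[0]-p[2])[1::-1]))-90)
E
```

```text
0.097 [[0.5004, -0.2271], [0.5098, -0.2269], [0.5023, -0.299], [0.5129, -0.2988]] len 0.07192125687510949 thick 0.010612131323269694 mean [ 0.5063644  -0.26294578  0.097     ]
0.105 [[0.5004, -0.2259], [0.5094, -0.2257], [0.5022, -0.2958], [0.5125, -0.2956]] len 0.06994228682967553 thick 0.010320130169237732 mean [ 0.5061394  -0.26075802  0.105     ]
[[ 0.4661 -0.2127  0.008 ]
 [ 0.6336 -0.2067  0.008 ]
 [ 0.4684 -0.3114  0.008 ]] 2.058717433393527
top z from len 70; yaw 1.525166804105666
```

```bash
python3 - <<'E'
from h import *
s=status.read_state()
print(s['ee_pos'],goal(s,[.5055,-.261,.2515],down(np.radians(91.7))))
E
```

```text
[ 0.4988307  -0.26867969  0.4091848 ] [ 5.100e-02  4.600e-02  1.051e+00 -1.000e-03  1.000e-03 -3.300e-02]
```

Request:
play_rows --pt "0.05 0.045 0.3 0 0 -0.03" --pt "0.05 0.045 0.55 0 0 -0.03" --pt "0.05 0.045 0.7 0 0 -0.03" --pt "0.05 0.045 0.7 0 0 -0.03" --pt "0.05 0.045 0.7 0 0 -0.03"

```text
time: 2.55
ee_pos: [0.5061, -0.2605, 0.305]
eef_rot: [0.697, 0.717, -0.0, 0.0]
ft_force: [1.0, -0.1, 0.8]
width: 0.087
grip_force: 0.0
```

```bash
python3 - <<'E'
from h import *
s=status.read_state()
print(s['ee_pos'],goal(s,[.5055,-.261,.2515],down(np.radians(91.7))))
E
```

```text
[ 0.50612124 -0.26048839  0.30504032] [-0.003 -0.004  0.357  0.     0.001 -0.   ]
```

Request:
play_rows --pt "0 0 0.15 0 0 0" --pt "0 0 0.28 0 0 0" --pt "0 0 0.357 0 0 0" --pt "0 0 0.357 0 0 0" --pt "0 0 0.357 0 0 0"

```text
time: 3.05
ee_pos: [0.5068, -0.2599, 0.252]
eef_rot: [0.696, 0.718, 0.0, 0.001]
ft_force: [-0.2, 0.3, 0.6]
width: 0.0871
grip_force: 0.0
```

Request:
play_rows --pt "0 0 0 0 0 0" --pt "0 0 0 0 0 0" --pt "0 0 0 0 0 0" --pt "0 0 0 0 0 0" --pt "0 0 0 0 0 0" --fingers -1 --squeeze 25

```text
time: 3.55
ee_pos: [0.5064, -0.2596, 0.2508]
eef_rot: [0.696, 0.718, -0.0, 0.0]
ft_force: [0.0, 0.3, 0.7]
width: 0.0548
grip_force: 0.0
```

Request:
play_rows --pt "0 0 0 0 0 0" --pt "0 0 0 0 0 0" --pt "0 0 0 0 0 0" --pt "0 0 0 0 0 0" --pt "0 0 0 0 0 0"

```text
time: 4.05
ee_pos: [0.5064, -0.2596, 0.2507]
eef_rot: [0.696, 0.718, -0.0, 0.0]
ft_force: [-0.8, -0.1, -0.2]
width: 0.0151
grip_force: 0.0
```

Request:
play_rows --pt "0 0 0 0 0 0" --pt "0 0 0 0 0 0" --pt "0 0 0 0 0 0" --pt "0 0 0 0 0 0"

```text
time: 4.45
ee_pos: [0.5064, -0.2596, 0.2507]
eef_rot: [0.696, 0.718, -0.0, 0.0]
ft_force: [0.2, 0.0, -0.8]
width: 0.0095
grip_force: 25.0
```

Request:
play_rows --pt "0 0 -0.08 0 0 0" --pt "0 0 -0.25 0 0 0" --pt "0 0 -0.5 0 0 0" --pt "0 0 -0.7 0 0 0" --pt "0 0 -0.8 0 0 0" --squeeze 40

```text
time: 4.95
ee_pos: [0.5068, -0.2594, 0.3743]
eef_rot: [0.696, 0.718, 0.001, 0.002]
ft_force: [0.6, 0.1, -1.6]
width: 0.0095
grip_force: 40.0
```

Request:
play_rows --pt "0 0 -0.05 0 0 0" --pt "0 0 -0.05 0 0 0" --pt "0 0 -0.05 0 0 0"

```text
time: 5.25
ee_pos: [0.506, -0.2595, 0.3768]
eef_rot: [0.696, 0.718, -0.0, -0.001]
ft_force: [-0.7, -0.1, -2.2]
width: 0.0096
grip_force: 40.0
```

```bash
python3 - <<'E'
from h import *
import pickle
s=status.read_state(); im=vision.camera('wrist'); pickle.dump(s,open('s2.pkl','wb'))
cv2.imwrite('pics/w2.png',im); cv2.imwrite('pics/w2b.png',cv2.resize(im,(800,600),interpolation=cv2.INTER_CUBIC))
# in tool frame: bore at (dx,0,.2307); expected leaf outline
T=R.from_quat(s['eef_rot']); g=lambda p:s['ee_pos']+T.apply(np.array(p))
for dx in (0,): print((proj('wrist',[g([dx+a,b,.2307-.085]) for a in(.035,-.035) for b in (-.005,.005)]+[g([dx+a,b,.2307+c]) for a in(.012,-.012) for b in(-.012,.012) for c in (0,)],s)/.64).round(1).tolist())
print(s['ee_pos'],goal(s,[.49,.17,.40],down(np.radians(104.5))))
E
```

```text
[[391.9, 325.8], [431.6, 325.8], [394.6, 544.1], [428.1, 544.1], [382.3, 303.0], [439.8, 303.0], [383.2, 355.6], [438.8, 355.6]]
[ 0.50604449 -0.25952519  0.37675352] [ 2.866e+00 -1.800e-02 -1.520e-01 -3.000e-03 -2.000e-03 -4.240e-01]
```

View pics/w2b.png

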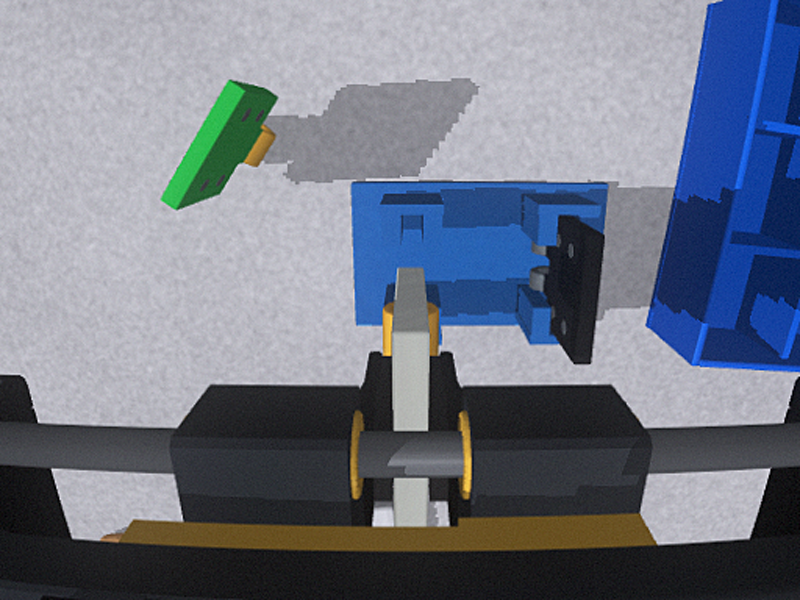

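The leaf is held, with its top-edge front corner at row ~334 (predicted 326). That puts it about 2 mm behind the TCP along tool x. The knuckle front is at rows 303–307, columns 384–439. Next I'll move towards the jig for a close view.

Request:
play_rows --pt "0.12 0 -0.03 0 0 -0.05" --pt "0.35 0 -0.08 0 0 -0.15" --pt "0.62 0 -0.12 0 0 -0.3" --pt "0.85 0 -0.15 0 0 -0.4" --pt "0.95 0.01 -0.15 0 0 -0.42"

```text
time: 5.8
ee_pos: [0.5034, -0.1124, 0.4012]
eef_rot: [0.61, 0.792, 0.0, 0.0]
ft_force: [0.5, -0.9, -1.1]
width: 0.0096
grip_force: 40.0
```

```bash
python3 - <<'E'
from h import *
s=status.read_state()
print(s['ee_pos'],goal(s,[.521,.106,.40],down(np.radians(104.5))))
E
```

```text
[ 0.50335688 -0.11238359  0.40119904] [ 1.378e+00  4.850e-01  8.000e-03  1.000e-03 -0.000e+00  1.000e-02]
```

Request:
play_rows --pt "0.15 0.05 0 0 0 0" --pt "0.38 0.13 0 0 0 0" --pt "0.62 0.22 0 0 0 0" --pt "0.88 0.31 0 0 0 0" --pt "1 0.36 0 0 0 0"

```text
time: 6.3
ee_pos: [0.5179, 0.0459, 0.4005]
eef_rot: [0.611, 0.791, 0.0, -0.0]
ft_force: [0.6, 0.5, -1.2]
width: 0.0096
grip_force: 40.0
```

Request:
play_rows --pt "0.2 0.07 0 0 0 0" --pt "0.34 0.11 0 0 0 0" --pt "0.37 0.12 0 0 0 0" --pt "0.37 0.12 0 0 0 0" --pt "0.37 0.12 0 0 0 0"

```text
time: 6.8
ee_pos: [0.5222, 0.0988, 0.4003]
eef_rot: [0.613, 0.79, -0.0, 0.0]
ft_force: [-0.2, -0.6, -1.0]
width: 0.0096
grip_force: 40.0
```

```bash
python3 - <<'E'
from h import *
import pickle
s=status.read_state(); im=vision.camera('wrist'); pickle.dump(s,open('s3.pkl','wb'))
print(s['time'],s['ee_pos'],np.abs(s['joint_vel']).max())
cv2.imwrite('pics/w3.png',im); cv2.imwrite('pics/w3b.png',cv2.resize(im,(800,600),interpolation=cv2.INTER_CUBIC))
E
```

```text
6.8 [0.52216069 0.09881343 0.40032743] 0.011604948387345824
```

View pics/w3b.png

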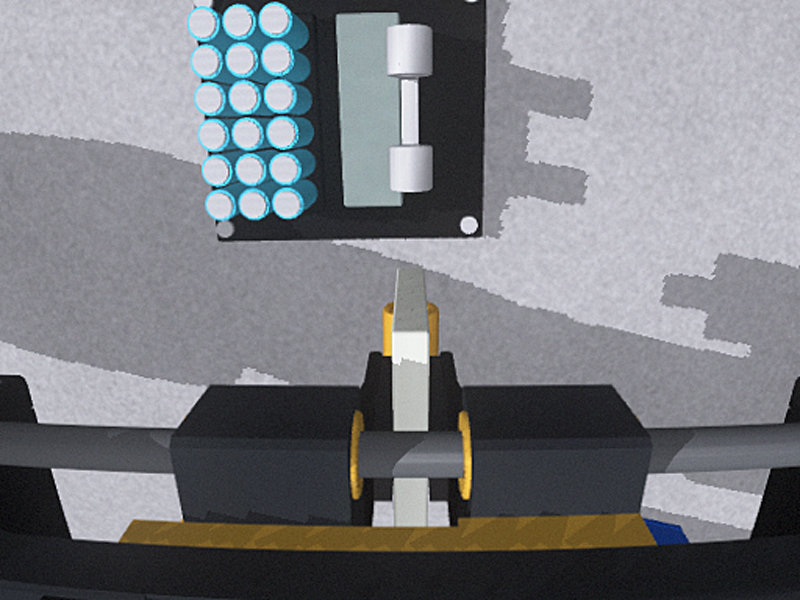

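The wrist view shows the jig from above. The far steel knuckle spans x 387–433, y 24–78. The near one spans x 390–433, y 145–193, with the fixed-leaf strip between them. The held leaf is in the same view, its brass at x 384–439 starting at y≈303. I'll fit the knuckle silhouettes.

```bash
cat > fit.py <<'E'
from h import *
import pickle
from scipy.optimize import least_squares
def cyl(c,yaw,y0,y1,rad=.012):
    a=np.linspace(0,2*np.pi,73); X=rad*np.cos(a);Z=rad*np.sin(a)
    L=np.vstack([np.c_[X,np.full(73,y),Z] for y in (y0,y1)])
    return c+R.from_euler('z',yaw).apply(L)
def edges(P,s,v):
    "hull extents: u-range at row v, v-range"
    h=cv2.convexHull((proj('wrist',P,s)).astype(np.float32)).reshape(-1,2); out=[]
    q=np.vstack([h,h[:1]]); us=[]
    for a,b in zip(q[:-1],q[1:]):
        if (a[1]-v)*(b[1]-v)<0: us.append(a[0]+(v-a[1])/(b[1]-a[1])*(b[0]-a[0]))
    return [min(us,default=0),max(us,default=0),h[:,1].min(),h[:,1].max()]
if __name__=='__main__':
    s=pickle.load(open('s3.pkl','rb')); im=cv2.imread('pics/w3.png').astype(int)
    m=((im.min(2)>125)&(np.ptp(im,axis=2)<22)).astype(np.uint8); m[:,:244]=0;m[:,290:]=0;m[130:]=0
    for v in (18,30,42,60,80,96,108,118): print(v,np.flatnonzero(m[v])[[0,-1]] if m[v].any() else None, im[v,244:282].mean(1).astype(int).tolist())
    for u in (252,258,272,274): print(u,im[8:130,u].mean(1).astype(int).tolist())
E
python3 fit.py
```

```text
18 [244 274] [162, 166, 155, 172, 206, 220, 218, 226, 229, 232, 234, 231, 231, 229, 231, 231, 229, 230, 223, 214, 209, 198, 190, 182, 179, 172, 163, 156, 149, 140, 134, 116, 55, 38, 43, 50, 51, 43]
30 [244 273] [170, 164, 157, 170, 207, 221, 219, 226, 231, 235, 240, 236, 235, 234, 233, 234, 229, 224, 218, 210, 199, 193, 185, 177, 173, 167, 156, 141, 141, 135, 126, 117, 89, 28, 42, 39, 44, 44]
42 [244 273] [162, 163, 163, 174, 206, 223, 228, 233, 235, 239, 244, 242, 239, 235, 232, 230, 229, 220, 210, 204, 195, 186, 181, 170, 165, 159, 150, 141, 135, 133, 124, 118, 91, 30, 38, 38, 35, 41]
60 [244 267] [170, 162, 169, 165, 167, 167, 164, 164, 167, 166, 166, 119, 88, 244, 233, 229, 228, 228, 224, 221, 219, 215, 237, 166, 20, 37, 37, 37, 36, 40, 41, 42, 32, 39, 43, 40, 40, 42]
80 [244 267] [163, 165, 164, 167, 161, 166, 163, 166, 163, 169, 179, 140, 76, 252, 230, 228, 228, 228, 223, 223, 221, 218, 229, 188, 16, 39, 35, 43, 42, 38, 46, 39, 43, 35, 42, 38, 40, 38]
96 [244 275] [166, 163, 164, 163, 160, 185, 218, 217, 224, 229, 230, 232, 233, 230, 229, 226, 228, 229, 228, 219, 209, 207, 194,
[... 2093 characters left out ...]
 152, 147, 145, 149, 147, 146, 143, 149, 142, 146, 141, 144, 140, 147, 143, 144, 144, 140, 140, 142, 142, 142, 143, 73, 37, 37, 37, 42, 35, 38, 41]
274 [45, 40, 37, 45, 41, 47, 41, 39, 38, 120, 134, 128, 127, 129, 127, 129, 131, 129, 128, 127, 125, 128, 126, 129, 124, 125, 125, 127, 132, 123, 122, 128, 123, 125, 124, 129, 121, 123, 127, 122, 71, 36, 41, 39, 39, 42, 37, 43, 45, 40, 42, 42, 41, 42, 48, 45, 44, 41, 41, 38, 41, 43, 36, 40, 44, 45, 36, 42, 38, 37, 43, 45, 46, 40, 40, 43, 39, 43, 37, 41, 42, 41, 36, 33, 36, 105, 132, 135, 134, 131, 132, 135, 132, 127, 131, 133, 129, 130, 134, 130, 132, 130, 133, 130, 128, 127, 128, 129, 128, 127, 126, 126, 128, 134, 18, 35, 33, 41, 36, 37, 43, 40]
```

```bash
cat > fit2.py <<'E'
from fit import *
s=pickle.load(open('s3.pkl','rb'))
obs=np.array([247.6,276.1,249.1,276.3,14.9,46.5,93.4,122.5])
def model(p):
    c=np.array([p[0],p[1],p[3]]); o=[]
    for y0,y1,v in ((.018,.042,30),(-.042,-.018,108)): o+=edges(cyl(c,p[2],y0,y1),s,v)[:2]
    g=c+R.from_euler('z',p[2]).apply(np.c_[[0]*4,[.042,.018,-.018,-.042],[.012]*4])
    return np.r_[o,proj('wrist',g,s)[:,1]]
for free in (0,1):
    f=lambda q: model(np.r_[q[:3],q[3] if free else .085])-obs
    x=least_squares(f,[.5,.184,.253,.085][:3+free],diff_step=1e-4).x
    print(x.round(4),np.degrees(x[2]),f(x).round(2))
    if not free: J=x
T=R.from_quat(s['eef_rot']); 
print('tool heading',np.degrees(np.arctan2(*T.as_matrix()[1::-1,0])))
# brass/plate in same image
im=cv2.imread('pics/w3.png').astype(int)
for v in (197,200,203,205,208,214,220,226): print(v,(im[v,240:288,2]-im[v,240:288,0]).tolist())
for u in (248,250,278): print(u,(im[185:225,u,2]-im[185:225,u,0]).tolist())
for u in (258,262,266): print(u,im[165:225,u].mean(1).astype(int).tolist())
print(im[220,245:285].mean(1).astype(int).tolist())
E
python3 fit2.py
```

```text
[0.4989 0.1867 0.2618] 14.998293167533111 [-0.58  0.58 -0.49  0.49 -0.6   0.14 -0.05  0.58]
[0.4989 0.1869 0.2617 0.0817] 14.996396222604128 [-0.42  0.41 -0.33  0.33  0.02  0.37 -0.36 -0.06]
tool heading 104.32118099770129
197 [-6, -3, -9, -11, -24, 93, 114, 97, 92, 76, 71, 74, -11, 2, 2, 3, -2, 0, -4, -1, 3, 6, 2, 4, -3, 2, -1, 5, 1, 1, 1, -4, -8, 68, 108, 87, 88, 77, 74, 80, 37, -10, -5, -5, -4, -5, -5, -6]
200 [-8, -5, -7, -13, 13, 156, 157, 154, 142, 117, 108, 79, -14, -1, 6, 2, 4, 4, 3, 4, 2, -1, -2, 3, 3, -2, -1, 1, 2, 3, 1, 1, -1, -14, 89, 85, 82, 85, 84, 94, 86, -20, -5, -4, 0, -5, -7, -8]
203 [-5, -3, -7, -19, 12, 151, 162, 163, 160, 172, 182, 29, -12, -5, 0, 4, 6, -2, 3, -1, -2, 4, 2, -2, -2, 3, 0, 3, 2, 3, 0, 4, -6, -9, 95, 117, 109, 103, 105, 87, 77, -22, -6, -7, -8, -6, -4, -8]
205 [-2, -5, -8, -16, 14, 155, 157, 164, 164, 164, 190, 34, -8, 1, 0, 2, -2, 0, 0, 0, 1, -1, 2, 1, 3, 2, -1, 2, 2, 2, 0, 0, -2, -14, 59, 121, 110, 98, 103, 83, 78, -22, -9, -10, -5, -8, -8, -6]
208 [-6, -9, -9, -15, -4, 154, 162, 166, 164, 170, 175, -28, -2, 3, -1, -2, -1, 1, -3, -2, 1, -1, -2, 6,
[... 1618 characters left out ...]
, 139, 133, 138, 137, 135, 134, 139, 134, 136, 134, 130, 138, 140, 143, 136, 136, 134, 134, 135, 136, 146, 139, 139, 135, 137, 142, 191, 235, 237, 241, 239, 240, 240, 241, 240, 240, 239, 240, 241]
266 [188, 185, 189, 180, 132, 138, 134, 128, 126, 131, 131, 132, 133, 128, 137, 138, 136, 133, 129, 133, 133, 128, 136, 137, 131, 134, 133, 133, 134, 135, 135, 135, 136, 143, 136, 137, 131, 135, 135, 138, 140, 142, 136, 137, 135, 133, 146, 198, 237, 238, 242, 239, 241, 241, 240, 241, 240, 240, 240, 241]
[134, 151, 166, 168, 166, 176, 253, 241, 240, 238, 240, 240, 237, 239, 241, 238, 239, 240, 241, 240, 239, 241, 240, 239, 240, 237, 239, 244, 217, 157, 105, 109, 100, 103, 82, 89, 151, 143, 141, 140]
```

```bash
python3 - <<'E'
from h import *
s=status.read_state()
print(s['ee_pos'],goal(s,[.4985,.1882,.37],down(np.radians(105))))
E
```

```text
[0.5222061  0.09858437 0.40044147] [ 0.618 -0.006  0.203 -0.001  0.001 -0.024]
```

Request:
play_rows --pt "0.1 0 0 0 0 -0.01" --pt "0.28 0 0.03 0 0 -0.024" --pt "0.48 -0.005 0.1 0 0 -0.024" --pt "0.59 -0.006 0.17 0 0 -0.024" --pt "0.618 -0.006 0.203 0 0 -0.024"

```text
time: 7.35
ee_pos: [0.4969, 0.1917, 0.3696]
eef_rot: [0.607, 0.795, -0.0, -0.0]
ft_force: [0.3, -0.3, -1.3]
width: 0.0096
grip_force: 40.0
```

Request:
play_rows --pt "0 0 0 0 0 0" --pt "0 0 0 0 0 0" --pt "0 0 0 0 0 0"

```text
time: 7.65
ee_pos: [0.4987, 0.1883, 0.3707]
eef_rot: [0.609, 0.793, 0.0, 0.0]
ft_force: [-0.7, 0.7, -1.2]
width: 0.0098
grip_force: 40.0
```

```bash
python3 - <<'E'
from h import *
import pickle
s=status.read_state(); pickle.dump(s,open('s4.pkl','wb'))
w=vision.camera('wrist'); cv2.imwrite('pics/w4.png',w)
print(s['time'],s['ee_pos'],goal(s,[.4985,.1882,.3157],down(np.radians(105))))
t=vision.camera('top'); c=vision.camera('scene'); cv2.imwrite('pics/t4.png',t);cv2.imwrite('pics/c4.png',c)
u=lambda i,x,y,W=80,H=60: cv2.resize(i[y:y+H,x:x+W],(400,300),interpolation=cv2.INTER_CUBIC)
cv2.imwrite('pics/m4.png',np.vstack([cv2.resize(w,(800,600))[:300] if 0 else np.hstack([u(t,155,190),u(c,305,180)]),np.hstack([cv2.resize(w,(400,300)),cv2.resize(w[60:260,160:360],(400,300))])]))
E
```

```text
7.65 [0.49872405 0.18833684 0.37068569] [-0.    -0.002  0.367  0.001  0.001  0.   ]
```

View pics/m4.png

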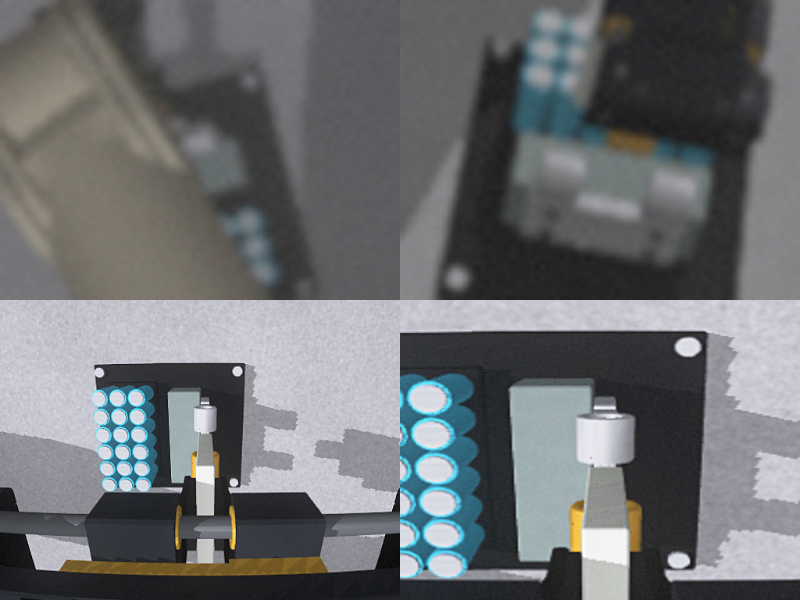

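The wrist view shows the brass (crop x 570–640) in line with the far steel knuckle (577–634), directly over the gap. The scene view shows the brass centred above the gap as well. I'll descend in steps.

Request:
play_rows --pt "0 0 0.04 0 0 0" --pt "0 0 0.1 0 0 0" --pt "0 0 0.16 0 0 0" --pt "0 0 0.2 0 0 0" --pt "0 0 0.22 0 0 0"

```text
time: 8.3
ee_pos: [0.4979, 0.1893, 0.3362]
eef_rot: [0.608, 0.794, -0.0, -0.0]
ft_force: [-0.9, -0.6, -2.7]
width: 0.0104
grip_force: 40.0
```

Request:
play_rows --pt "0 0 0.04 0 0 0" --pt "0 0 0.08 0 0 0" --pt "0 0 0.12 0 0 0" --pt "0 0 0.147 0 0 0" --pt "0 0 0.147 0 0 0"

```text
time: 8.8
ee_pos: [0.498, 0.1894, 0.3145]
eef_rot: [0.608, 0.794, -0.0, -0.0]
ft_force: [-0.8, 0.1, -1.2]
width: 0.0097
grip_force: 40.0
```

```bash
python3 - <<'E'
from h import *
import pickle
s=status.read_state(); pickle.dump(s,open('s5.pkl','wb'))
w=vision.camera('wrist'); c=vision.camera('scene'); cv2.imwrite('pics/w5.png',w);cv2.imwrite('pics/c5.png',c)
print(s['time'],s['ee_pos'],s['ft_force'],goal(s,[.4985,.1882,.3157],down(np.radians(105))))
cv2.imwrite('pics/m5.png',np.hstack([cv2.resize(w[60:240,200:320],(400,600),interpolation=cv2.INTER_CUBIC),cv2.resize(c[195:243,320:352],(400,600),interpolation=cv2.INTER_CUBIC)]))
E
```

```text
8.8 [0.49799656 0.18935599 0.31454091] [-0.78303974  0.0955097  -1.16556194] [-0.008  0.001 -0.008 -0.002  0.     0.004]
```

View pics/m5.png

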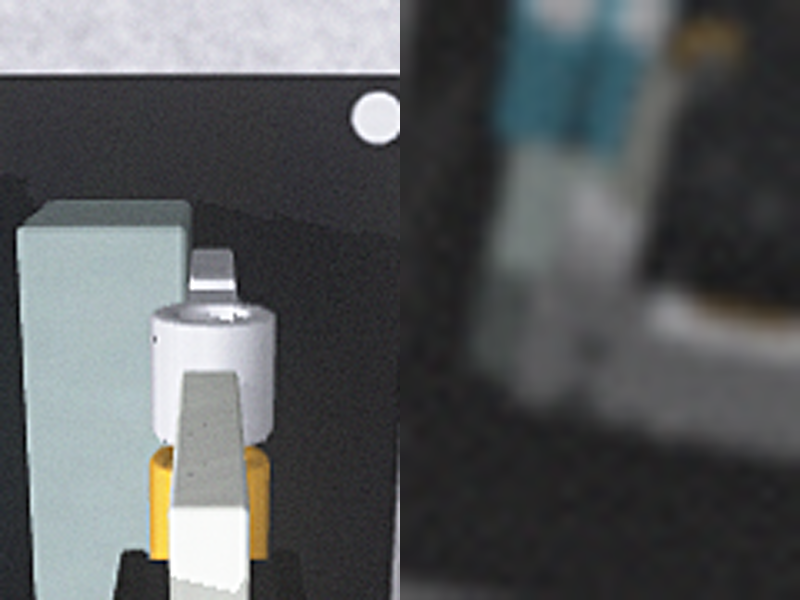

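The wrist crop shows the far steel knuckle at x 151–276, y 305–443, and the brass at x 149–271, y 447–560, in line with no contact. I'll compare both against the model.

```bash
python3 - <<'E'
from fit import *
s=pickle.load(open('s5.pkl','rb')); T=R.from_quat(s['eef_rot']); t=s['ee_pos']
cv=lambda u,o:(np.array(u)+.5)*.3-.5+o
print('obs steel u',cv([151,276],200),'brass u',cv([149,271],200),'steel rows top/bot',cv([305,443],60),'brass rows',cv([447,560],60))
J=np.array([.4989,.1867,.085]); yaw=np.radians(15)
vs=cv(380,60); vb=cv(520,60)
print('pred steel',np.round(edges(cyl(J,yaw,.018,.042),s,vs),1))
h=np.arctan2(*T.as_matrix()[1::-1,0])-np.pi/2
B=t+T.apply([-.0015,0,.2307]); print('bore',B.round(4),'heading',np.degrees(h))
print('pred brass',np.round(edges(cyl(B,h,-.012,.012),s,vb),1))
# sensitivities
print('brass dx+1mm',np.round(edges(cyl(B+T.apply([.001,0,0]),h,-.012,.012),s,vb),1),'dz+3',np.round(edges(cyl(B+[0,0,.003],h,-.012,.012),s,vb),1),'lat+1',np.round(edges(cyl(B+T.apply([0,.001,0]),h,-.012,.012),s,vb),1))
print('err in jig frame',R.from_euler('z',-yaw).apply(B-J).round(4))
im=cv2.imread('pics/w5.png').astype(int)
for v in (165,172,180): print(v,im[v,240:290].mean(1).astype(int).tolist())
for v in (205,212,220): print(v,(im[v,240:290,2]-im[v,240:290,0]).tolist())
print((im[180:235,247]).mean(1).astype(int).tolist(),(im[180:235,247,2]-im[180:235,247,0]).tolist())
E
```

```text
obs steel u [244.95 282.45] brass u [244.35 280.95] steel rows top/bot [151.15 192.55] brass rows [193.75 227.65]
pred steel [244.9 282.6 149.7 196.1]
bore [0.4982 0.1878 0.0838] heading 15.121396909877728
pred brass [245.  281.  190.5 237.7]
brass dx+1mm [245.  281.  189.1 236.3] dz+3 [244.7 281.3 191.9 239.8] lat+1 [246.5 282.6 190.5 237.7]
err in jig frame [-0.0004  0.0013 -0.0012]
165 [186, 183, 183, 185, 184, 191, 224, 235, 233, 236, 237, 240, 241, 243, 241, 242, 241, 240, 241, 240, 239, 242, 239, 238, 238, 233, 228, 225, 220, 209, 212, 203, 203, 196, 188, 182, 169, 168, 155, 151, 149, 136, 96, 36, 44, 49, 38, 45, 46, 52]
172 [183, 187, 183, 186, 181, 191, 223, 236, 236, 234, 240, 241, 241, 244, 232, 155, 150, 151, 149, 150, 147, 146, 145, 142, 141, 146, 145, 144, 146, 144, 122, 199, 201, 191, 186, 176, 165, 158, 153, 146, 144, 137, 70, 41, 41, 47, 41, 41, 50, 46]
180 [189, 187, 194, 186, 185, 192, 223, 239, 237, 237, 240, 243, 243, 234, 186, 144, 157, 156, 156, 160, 162, 161, 159, 158, 157, 156, 154, 145, 156, 150, 146, 128, 176, 176, 169, 164, 162, 153, 152, 146, 151, 131, 43,
[... 450 characters left out ...]
15, -24, -49, 171, 163, 169, 166, 180, 81, -2, -3, 0, 1, 0, 0, 0, -1, 1, 0, 1, 0, 0, 0, 1, 0, 0, -1, 0, 1, 0, 0, -5, -18, 143, 121, 107, 115, 93, 27, -4, 4, 0, 2, 1, -2, 1, 3, -2]
[239, 240, 240, 241, 240, 239, 241, 240, 240, 244, 241, 205, 185, 192, 176, 120, 111, 116, 122, 143, 170, 184, 185, 183, 177, 182, 184, 181, 183, 184, 179, 179, 182, 180, 181, 181, 185, 180, 183, 183, 180, 182, 186, 182, 184, 188, 188, 176, 29, 43, 49, 52, 46, 49, 53] [-7, -5, -7, -5, -5, -8, -6, -7, -6, -4, -6, -17, -23, -25, -8, 97, 111, 109, 110, 130, 161, 160, 157, 158, 164, 157, 155, 161, 158, 159, 165, 167, 162, 164, 160, 163, 159, 165, 162, 162, 169, 167, 158, 167, 166, 161, 171, 176, -24, -9, 2, 1, 0, 0, 1]
```

```bash
python3 - <<'E'
from h import *
from fit import edges
import pickle
from scipy.optimize import least_squares
k=vision.calibration('wrist'); Tc=np.linalg.inv(k['T_tool_cam']); K=np.array([[k['fx'],0,k['cx']],[0,k['fy'],k['cy']],[0,0,1]])
rv=R.from_matrix(Tc[:3,:3]).as_rotvec()
pj=lambda P,dt=0:cv2.projectPoints(np.array(P,float).reshape(-1,1,3),rv,Tc[:3,3]+dt,K,np.array(k['D']))[0].reshape(-1,2)
im=cv2.imread('pics/w5.png').astype(float)
# subpixel edges of the plate faces on several rows: strongest gradients of red-blue / grey
g=cv2.GaussianBlur(im.mean(2),(0,0),.7)
for v in (174,178,184,190,216,220,224):
    d=np.gradient(g[v,245:285]); i=np.argsort(-abs(d))[:5]; print(v,[(int(a)+245,round(d[a])) for a in sorted(i)])
col=g[160:225,262]; d=np.gradient(col); i=np.argsort(-abs(d))[:6]; print([(int(a)+160,round(d[a])) for a in sorted(i)])
def model(x,z,tilt,th=.005):
    "z: bore in tool; corners of plate front face"
    rot=R.from_euler('y',tilt)
    P=np.array([x,0,z])+rot.apply([[.035,b,c] for c in (-.085,-.020) for b in (-th,th)])
    return pj(P)
for z in (.2307,.2387): print(z,[model(x,z,0).round(1).tolist() for x in (-.0015,.0)])
# fingertips (pads at y=+-5, tool z .182, width 19)
print('tips',pj([[a,b,.182] for a in (.0095,-.0095) for b in (-.005,.005)]).round(1).tolist())
# rack view
s=pickle.load(open('s1.pkl','rb')); c=np.array([.5061,-.2608]); rot=R.from_euler('z',np.radians(1.7))
for z0,cy in ((0,-.2629),(.008,-.2608)):
    P=np.array([.5062,cy,z0])+rot.apply([[a,b,h] for a,b,h in ((-.005,.035,.097),(-.005,-.035,.097),(-.005,.035,.032),(-.012,.012,.012),(-.012,-.012,.012),(.012,.012,.012))])
    print('w1 pred(800px)',z0,((proj('wrist',P,s)+.5)/.64-.5).round(0).tolist())
E
```

```text
174 [(254, -36), (255, -26), (271, 24), (281, -34), (282, -37)]
178 [(245, 22), (253, -24), (254, -34), (281, -32), (282, -37)]
184 [(245, 23), (253, -33), (254, -29), (281, -37), (282, -34)]
190 [(252, -26), (253, -33), (279, -27), (280, -39), (281, -24)]
216 [(250, 29), (273, -34), (274, -46), (275, -29), (280, -24)]
220 [(250, 28), (273, -35), (274, -47), (275, -28), (280, -25)]
224 [(250, 28), (273, -37), (274, -47), (275, -27), (280, -23)]
[(170, -25), (171, -37), (172, -20), (211, 28), (212, 33), (213, 17)]
0.2307 [[[250.8, 212.3], [276.2, 212.3], [254.5, 170.0], [271.8, 170.1]], [[250.8, 208.8], [276.2, 208.8], [254.5, 167.5], [271.8, 167.5]]]
0.2387 [[[251.4, 205.1], [275.4, 205.1], [254.8, 166.6], [271.5, 166.6]], [[251.4, 201.7], [275.5, 201.7], [254.8, 164.2], [271.5, 164.2]]]
tips [[253.6, 229.1], [272.8, 229.1], [253.8, 261.3], [272.5, 261.3]]
w1 pred(800px) 0 [[413.0, 209.0], [414.0, 328.0], [412.0, 194.0], [403.0, 223.0], [403.0, 256.0], [436.0, 223.0]]
w1 pred(800px) 0.008 [[413.0, 208.0], [414.0, 330.0], [412.0, 193.0], [403.0, 222.0], [403.0, 256.0], [437.0, 222.0]]
```

```bash
python3 - <<'E'
import cv2,numpy as np
a=cv2.imread('pics/w1.png')[95:220,225:315]; b=cv2.imread('pics/w2.png')[105:230,220:310]
cv2.imwrite('pics/m6.png',np.hstack([cv2.resize(i,(400,556),interpolation=cv2.INTER_CUBIC) for i in (a,b)]))
E
```

```text
(no output)
```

View pics/m6.png

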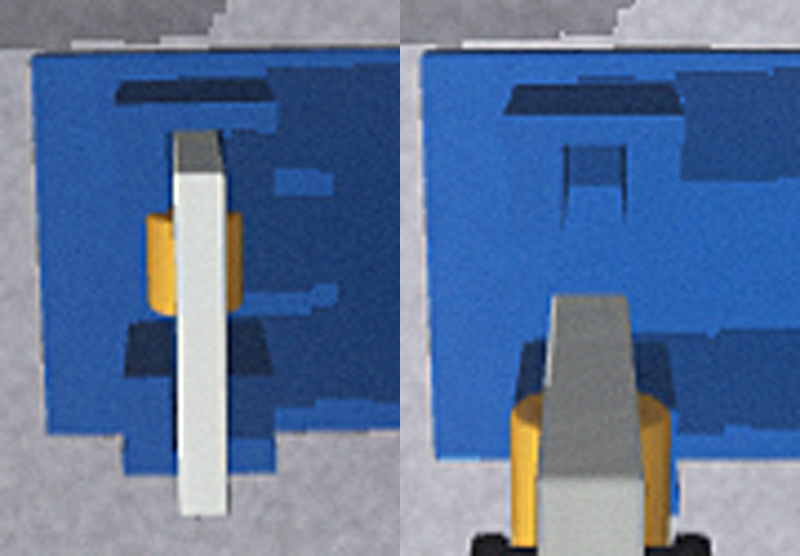

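Left is the rack view: the top edge is at y 172–515 and the brass at 213–315. Right is the lifted view, where the "pocket" is just a guide groove. Rack base lengths at known height and the steel knuckles both show the same ~3–4 mm wrist-camera depth bias. Allowing for that, the leaf origin stood at 8 mm, which matches the height I used. The last check is the gap along the hinge line.

```bash
python3 - <<'E'
from fit import *
s=pickle.load(open('s5.pkl','rb')); T=R.from_quat(s['eef_rot']); t=s['ee_pos']
J=np.array([.4989,.1867,.085]); yaw=np.radians(15); h=np.radians(15.12); B=t+T.apply([-.0015,0,.2307])
def rim(c,yaw,y,u):
    a=np.linspace(0,np.pi,181); P=c+R.from_euler('z',yaw).apply(np.c_[.012*np.cos(a),np.full(181,y),.012*np.sin(a)])
    q=proj('wrist',P,s); i=np.argsort(abs(q[:,0]-u))[:1]; return q[i].round(1).tolist()
print('steel inner rim @247 obs 190.6:',rim(J,yaw,.018,247),'outer obs ~152-154',rim(J,yaw,.042,247))
print('brass front rim @247 obs 199.2:',rim(B,h,.012,247),' +1mm',rim(B+T.apply([.001,0,0]),h,.012,247))
im=cv2.imread('pics/w5.png').astype(int)
print(im[145:165,247].mean(1).astype(int).tolist())
s=status.read_state(); print(s['time'],s['ee_pos'],s['ft_force'])
E
```

```text
steel inner rim @247 obs 190.6: [[247.1, 192.8]] outer obs ~152-154 [[247.0, 155.6]]
brass front rim @247 obs 199.2: [[247.1, 199.5]]  +1mm [[247.0, 198.1]]
[184, 186, 184, 186, 186, 183, 184, 166, 124, 137, 182, 236, 237, 233, 236, 238, 241, 241, 239, 236]
8.9 [0.49816771 0.18948602 0.31522237] [ 0.06912039  0.35099987 -2.54568893]
```

Request:
play_rows --pt "0 0.004 -0.003 0 0 0" --pt "0 0.004 -0.003 0 0 0" --pt "0 0.004 -0.003 0 0 0" --pt "0 0.004 -0.003 0 0 0" --pt "0 0.004 -0.003 0 0 0"

```text
time: 9.4
ee_pos: [0.4987, 0.1896, 0.3157]
eef_rot: [0.608, 0.794, 0.0, 0.0]
ft_force: [0.5, 0.5, -1.4]
width: 0.0097
grip_force: 40.0
```

Request:
play_rows --pt "0 0 0 0 0 0" --pt "0 0 0 0 0 0" --pt "0 0 0 0 0 0" --pt "0 0 0 0 0 0" --pt "0 0 0 0 0 0"

```text
time: 9.9
ee_pos: [0.4987, 0.1896, 0.3156]
eef_rot: [0.608, 0.794, -0.0, 0.0]
ft_force: [-0.3, 0.4, -1.0]
width: 0.0094
grip_force: 40.0
```

```bash
python3 -c "
from bench import job
print(job.close_job())"
```

```text
the job is handed in; nothing more can be done
None
```

I handed the job in with the leaf held still in the jig gap at 40 N grip. By my measurements the brass hole is within about 1 mm of the hinge line across it and along it. I couldn't see the height directly: I worked it out from the leaf's starting height in the rack and the arm's own position. No contact with the jig showed in the forces; the result of the judging was not returned.

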